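Refill the spring-loaded packing-block magazine

ROBOT

A 6-joint arm with a two-finger parallel gripper is mounted at the origin on a cart in front of the work surface, level with it; the furniture and walls round the work are solid. World frame = base frame: x ahead of the robot, y to its left, z up, the work surface at z = 0. Lengths are in mm, angles in rad, forces in N, time in s.
With the tool pointing down it reaches from about 275 to 825 mm from the base axis. Payload 4.9 kg.
Tool frame: the origin (TCP) lies on the mounting face of the last link; the fingertips stand 173 mm ahead of it and the grasp point (between the pads) lies 155 mm ahead of it; z points along the fingers, y is the direction in which the jaws open and shut (so a half turn about z gives the same grasp; the last joint's range is limited). The gripper opens to 85 mm and grips with 20 to 120 N. Pads are 22 mm wide; open, the fingers measure 114 mm over their backs; the gripper's body (76 mm by 85 mm) begins 54 mm behind the grasp point. The pads swing forward as they close: fully open they stand 13 mm farther back than shut.
Start: joints at [-1.416, 0.326, -0.193, 1.052, 0, 1.437], TCP at [156.653, -527.237, 404.681] pointing down, gripper open.
Joint ranges: [-2.65, 2.65], [-0.97, 1.79], [-1.3, 1.35], [-1.93, 2.1], [-1.47, 1.37], [-3.14, 3.14]. Speed limits (rad/s): [2.57, 2.57, 3.14, 3.14, 3.14, 3.14].

INTERFACE

Orientations are given as a unit quaternion [w, x, y, z].
In Python, from rig import * gives the robot as it stands. The module is installed in compiled form; this text tells all that it offers.
- The arm moves only by the tool move_arm, never from a script. Its argument "motion" is a list of rows, each an object with "travel": the shift along the tool's x, y, z in cm, a list of three; "spin": the turn about the tool's z in rad. A call has 1 to 20 rows; each row is the pose to reach, as a shift and turn from the pose commanded when the call began, along the tool's axes at that moment; what a row does not reach only later rows make up. A row lasts 1/8 s, in which the tool goes at most 62.5 mm and 10.7 degrees, less where a joint would pass 70% of its speed; a pose out of reach is approached as far as the arm can. A call with a gripper value outside its range is refused whole. "hand" is the opening, from 0 (shut) to 1 (fully open), set as the call begins (left out, the last holds). The fingers move at their own pace and stop on an object; "grip_force" is the grip in N (left out, the last holds). Time passes only in rows, so rows that repeat a pose let the fingers close. It gives the time, the measured TCP pose, the force and the opening at its end, in the units of the state.
- read_state(): the state, without advancing time (a new reading comes with each control period).
- read_camera(name): name is "scene" or "top" or "wrist"; returns the picture (420x560x3 uint8, red, green, blue); there is no depth.
- camera_model(name): a dict with "camera_matrix" (3x3 intrinsics, pixels), "R" (3x3) and "t" (3): a world point X has camera coordinates R X + t. Camera axes: x right, y down, z forward; pixel columns grow to the right and rows downward; lengths in mm; the calibration is good to about 2 mm. A picture is of the moment at which its call begins: read the wrist's pose just before it. camera_model takes no time and is no camera call; for the wrist camera it gives the pose at the moment of the call.
- hand_in(): hands the job in, once; it reports no verdict.
The state is a dict: "time": time; "qpos": joint angles; "qvel": joint speeds; "joint_torque": joint torques, N m; "ee_pos": TCP position; "tool_rot": TCP orientation; "ft_force": force on the tool from outside, world axes, zero at the start; "torque": the same for the moment, N m; "grip_width": opening from 0.0 (shut) to 1.0 (fully open).
Only numpy, scipy, OpenCV 4.12 (cv2) and the standard library are available. Lean on these libraries where they do the work, as an engineer would, in place of code of your own. Each camera call takes 0.05 s, during which the arm holds its last target.

TASK

Load both loose oak blocks into the spring-loaded magazine, one flat on top of the other, long side along the magazine. Press the pile down against the spring until the two spring catches have snapped out over the top block, so that both blocks stay down below the catches when you let go and move away. Leave the other things on the bench where they are.

Things in the scene. Friction and masses are not known exactly. Their poses are not given: they have to be found in the camera images.
- magazine: Fixed: wooden base 112 (x) x 176 (y) x 16 mm with a dark sheet-steel end wall at each y end, folded round the corners. Well inside 61 (x) x 99 (y) mm, open above and, over the middle 63 mm (y) of both long sides, from base to top, for fingers holding a block. Walls end 167 mm above the bench; flared rim to 179. Blocks go in with the long side along y. Origin: underside centre, z up.
- mouth (a point): On the well's vertical centre line, 135 mm above the bench, the height of the flat undersides of the two catch noses: a held pile has its top face here. The catch housings (steel, outside the end walls, 130 to 157 mm high) and their bolt ends reach 86 mm from the centre line along y, 97 mm when pushed back.
- platform_top (a point): Centre of the top face of the spring platform (steel plate 54 x 90 mm on a sprung plunger rod) in the well. Empty, it stands 155 mm above the bench: 20 mm above the catch undersides, 12 mm below the end of the walls.
- platform (a joint): How far the platform is pressed down, m: 0 empty and up, 0.127 at its bottom stop. A spring of 90 N/m pushes it up (0.8 N to start it moving, about 12 N near the bottom); a block's weight alone sinks it by 3 to 12 mm at most. One 50 mm block held below the catches leaves it at about 0.070, two at about 0.120.
- catch_left (a joint): Spring catch in the +y end wall, slides along y: 0 = nose fully out, 0.0115 m = pushed back. Nose 24 mm wide, 8 mm out, flat underside 135 mm above the bench, bevel above it up to 152 mm. A block pressed down on the bevel pushes it back (1.6 to 4 N); once the block is below, it snaps out and holds it. The next block, set on the bevels (underside at 147 mm), is pressed down likewise.
- catch_right (a joint): The same catch in the end wall at the magazine's -y end, same values.
- block_a: Loose oak block, brown, 56 (x) x 94 (y) x 50 (z) mm, 0.11 to 0.2 kg, lying flat on the bench. Origin: centre of its underside.
- block_b: The second, identical oak block. Either one may go in first.
- whetstone: Bystander: whetstone in a wooden bed, 63 x 202 x 43 mm, lying on the bench. Origin: centre of the underside.
- bolt_tin: Bystander: open rusty tin, 75 mm across, 60 mm high. Origin: centre of the underside.
- padlock: Bystander: padlock lying flat, 80 x 52 x 16 mm. Origin: centre of the underside.
Not all that is in view belongs to the job. Leave any green look-alike of the block_a alone.

How it is judged (in metres and radians):
At the end, for the whole second after the job is handed in: Both blocks lie flat (within 0.12 rad) in the well, centred on it within 12 mm, one on the other; both catches are out (less than 4 mm pushed back) with the top block held below them, the platform is pressed down by at least 112 mm, and everything is at rest (value of joint platform above 0.112 m and value of joint each of catch_left, catch_right below 0.004 m and horizontal distance between each of block_a, block_b and mouth below 0.012 m and z of each of block_a, block_b in the frame of mouth below -0.042 m and angle between the z axis of each of block_a, block_b and the z axis of magazine, either way round below 0.12 rad and linear speed of each of block_a, block_b below 0.02 m/s); the robot touches nothing.
It fails at once if the whetstone is pushed more than 40 mm (distance of whetstone from where it was at the start of the episode above 0.04 m).
It fails at once if the bolt tin is pushed more than 40 mm (distance of bolt_tin from where it was at the start of the episode above 0.04 m).
It fails at once if the padlock is pushed more than 40 mm (distance of padlock from where it was at the start of the episode above 0.04 m).
It also fails if it takes over 70 s, if anything falls off the work surface, if the arm or the gripper's body presses on something with over 40 N, if the wrist force passes 120 N, or if a joint passes its speed limit or range.

## Working session

There is one attempt and no reset: what is moved stays moved. The work goes in short steps, Python scripts to look and compute and a tool call to move; the robot and the scene stay as the last step left them, time stands still between calls to the robot, and variables do not carry over. Pictures are saved under pics/ and viewed, and the job is handed in when it is done.

Besides the shell and the picture viewer there is one more tool, called after "Call:" as a command line: name --argument value ..., lists and objects as JSON in quotes. move_arm: Moves the arm, as the interface text tells. Its arguments: {"type":"object","properties":{"motion":{"type":"array"},"hand":{"type":"number"},"grip_force":{"type":"number"}},"required":["motion"]}

```bash
mkdir -p pics
python3 - <<'E'
from rig import *
import cv2
s=read_state(); print(s)
for n in ["scene","top"]:
    im=read_camera(n); cv2.imwrite(f"pics/{n}0.png",cv2.cvtColor(im,cv2.COLOR_RGB2BGR)); m=camera_model(n); print(n,m)
E
```

```text
{'time': 0.0, 'qpos': array([-1.41621524e+00,  3.26934309e-01, -1.93592590e-01,  1.05198824e+00,
       -2.51954602e-05,  1.43659986e+00]), 'qvel': array([-0.00076752, -0.00123175, -0.0005411 ,  0.00082983,  0.00016161,
        0.00029212]), 'joint_torque': array([-3.01934706e-04, -4.43400943e+01,  2.62437397e+01,  1.54778600e-02,
       -2.38945659e-04, -1.15639619e-05]), 'ee_pos': array([ 156.59458246, -526.9380575 ,  403.90348027]), 'tool_rot': array([-8.59232231e-04,  9.89593671e-01,  1.43887553e-01, -2.13562427e-05]), 'ft_force': array([ 0.39779112, -0.53463632, -0.4768004 ]), 'torque': array([-0.03521998,  0.0543407 , -0.01463553]), 'grip_width': 1.000496305135149}
scene {'camera_matrix': array([[441.63834635,   0.        , 281.7747021 ],
       [  0.        , 441.63834635, 201.19586843],
       [  0.        ,   0.        ,   1.        ]]), 'R': array([[-0.54118391, -0.84075371,  0.01591148],
       [-0.65964334,  0.41271783, -0.62811994],
       [ 0.52152722, -0.35042431, -0.77795383]]), 't': array([373.05362451, 359.16412559, 902.41450315])}
top {'camera_matrix': array([[520.46952109,   0.        , 278.63408846],
       [  0.        , 520.46952109, 206.96179483],
       [  0.        ,   0.        ,   1.        ]]), 'R': array([[-0.12898036, -0.99164624, -0.00134529],
       [-0.84529637,  0.11065422, -0.52271378],
       [ 0.51849602, -0.06628264, -0.85250718]]), 't': array([ 201.00283908,  489.35894085, 1376.12409505])}
```

View pics/scene0.png

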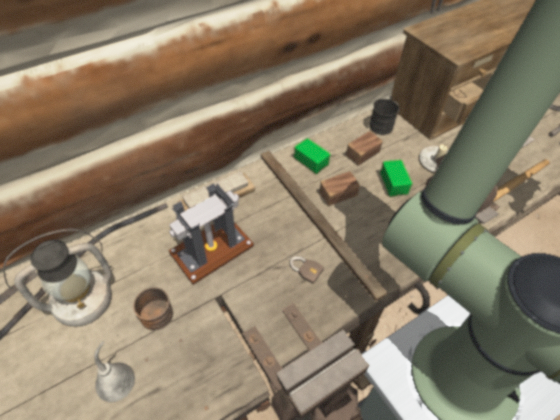

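View pics/top0.png

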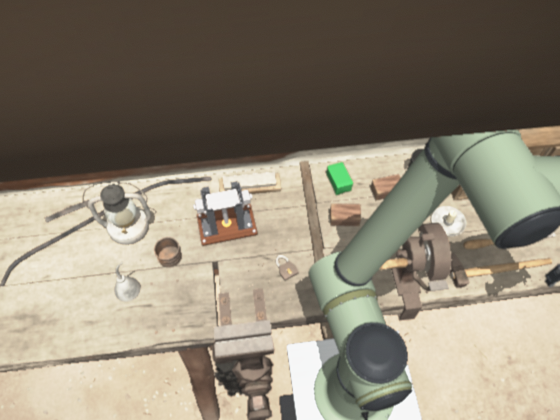

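The scene view shows two brown blocks at about (365,147) and (340,187), and green look-alikes at (312,155) and (397,178). The magazine is at (210,230), the tin at (153,308) and the padlock at (312,270). I'll enlarge these to confirm and measure.

Run:
```python
import cv2,numpy as np
a=cv2.imread('pics/scene0.png');b=cv2.imread('pics/top0.png')
c1=cv2.resize(a[125:215,280:420],None,fx=5,fy=5,interpolation=cv2.INTER_CUBIC)
c2=cv2.resize(b[155:235,310:420],None,fx=6,fy=6,interpolation=cv2.INTER_CUBIC)
c3=cv2.resize(a[175:285,160:265],None,fx=5,fy=5,interpolation=cv2.INTER_CUBIC)
c4=cv2.resize(b[165:255,185:285],None,fx=6,fy=6,interpolation=cv2.INTER_CUBIC)
for i,c in enumerate([c1,c2,c3,c4]): cv2.imwrite(f'pics/c{i}.png',c)
```

```text
(no output)
```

View pics/c0.png

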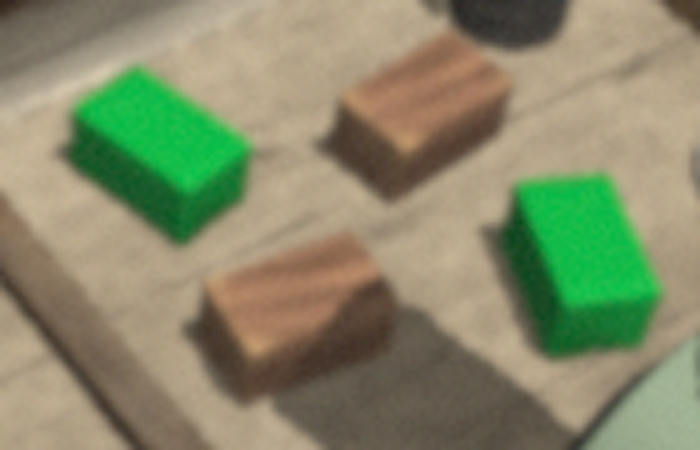

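View pics/c1.png

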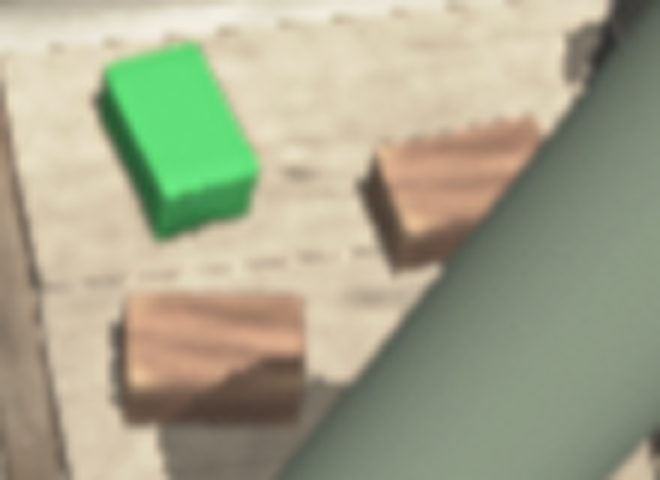

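View pics/c2.png

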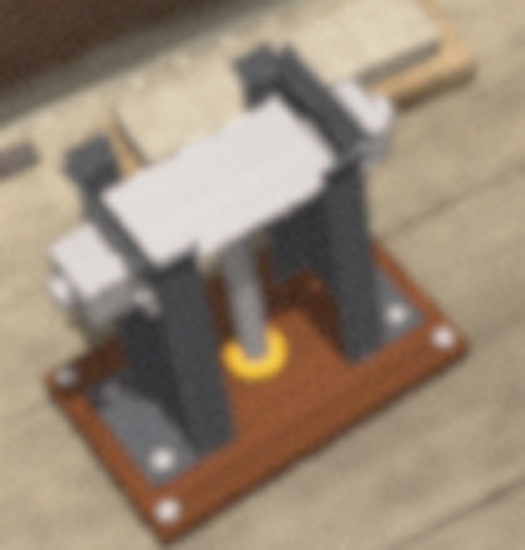

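View pics/c3.png

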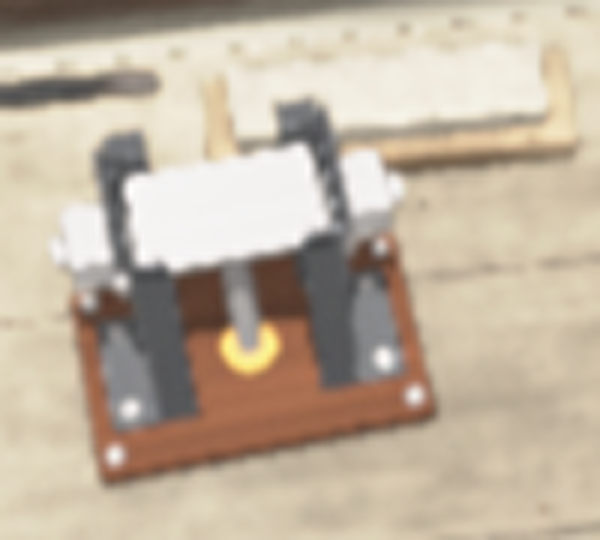

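```bash
cat > h.py <<'E'
import numpy as np,cv2
from rig import *
def ray(m,uv,z):
    K,R,t=[np.array(m[k],float) for k in("camera_matrix","R","t")]
    c=-R.T@t; d=R.T@np.linalg.inv(K)@np.array([uv[0],uv[1],1.])
    return c+d*(z-c[2])/d[2]
def proj(m,X):
    K,R,t=[np.array(m[k],float) for k in("camera_matrix","R","t")]
    p=K@(R@np.array(X,float)+t); return p[:2]/p[2]
def rect(m,pts,z):
    P=np.array([ray(m,p,z)[:2] for p in pts],np.float32)
    e=np.roll(P,-1,0)-P; L=np.linalg.norm(e,axis=1)
    i=0 if L[0]+L[2]>L[1]+L[3] else 1
    v=e[i]-e[i+2]; return P.mean(0),np.arctan2(v[1],v[0])%np.pi,L
E
python3 - <<'E'
from h import *
S=camera_model("scene");T=camera_model("top")
def cv(l,f,o): return [((x+.5)/f-.5+o[0],(y+.5)/f-.5+o[1]) for x,y in l]
def sh(n,m,l,f,o,z):
    p=cv(l,f,o); print(n,*rect(m,p,z))
sh("N sc",S,[(205,285),(350,233),(392,290),(248,352)],5,(280,125),50)
sh("F sc",S,[(340,97),(450,33),(510,85),(405,148)],5,(280,125),50)
sh("N top",T,[(127,293),(302,293),(302,362),(127,385)],6,(310,155),50)
sh("plat sc",S,[(103,198),(272,98),(335,175),(160,262)],5,(160,175),155)
sh("plat top",T,[(125,180),(307,147),(330,235),(165,272)],6,(185,165),155)
# bolts on base top (z~16+): ring bottom
for m,l,f,o in((S,[(167,510),(442,337),(255,352)],5,(160,175)),(T,[(115,455),(415,395),(250,348)],6,(185,165))):
    print([ray(m,p,18)[:2].round(1) for p in cv(l,f,o)])
E
```

```text
N sc [525.2539  -74.21313] 1.474275 [89.06349  44.51459  90.17687  49.701763]
F sc [ 607.33673 -228.54082] 1.6650339 [88.60934  52.168137 83.92595  51.753555]
N top [526.8983  -74.22357] 1.5157368 [91.00578 41.84199 91.51311 55.43877]
plat sc [549.9319  296.48584] 1.6488822 [88.742874 53.887947 85.035736 44.500423]
plat top [547.86975 293.15967] 1.6777313 [89.668976 52.37884  80.617905 57.07381 ]
[array([494.8, 368.8]), array([510. , 213.9]), array([550.7, 295.1])]
[array([495. , 369.4]), array([509.9, 214. ]), array([548.8, 296.3])]
```

Candidates, as scene pixels:
- Brown at (340,187) and (365,147): these fit "oak, brown", and the crop confirms wood grain.
- Green at (312,155) and (397,178): look-alikes, left alone.

Next I move above the nearer brown block for a wrist look.

Call:
move_arm --motion '[{"travel": [4.8,-3.3,0],"spin": -0.12},{"travel": [9.6,-6.6,0],"spin": -0.24},{"travel": [14.4,-9.9,0],"spin": -0.36},{"travel": [19.2,-13.2,0],"spin": -0.48},{"travel": [24,-16.5,0],"spin": -0.6},{"travel": [28.8,-19.8,0],"spin": -0.72},{"travel": [33.6,-23,0],"spin": -0.84},{"travel": [38.4,-26.2,0],"spin": -0.96},{"travel": [43.2,-29.5,0],"spin": -1.08},{"travel": [48.3,-32.9,0],"spin": -1.2},{"travel": [48.3,-32.9,0],"spin": -1.2},{"travel": [48.3,-32.9,0],"spin": -1.2}]' --hand 1 --grip_force 80

```text
time: 1.6
ee_pos: [525.6, -74.2, 404.1]
tool_rot: [-0.001, 0.735, 0.678, -0.001]
ft_force: [0.5, -0.5, -0.5]
grip_width: 1.002
```

Run:
```python
from h import *
s=read_state(); m=camera_model("wrist"); im=read_camera("wrist")
print(s['ee_pos'],s['tool_rot'],s['qpos'],s['ft_force'],m)
cv2.imwrite("pics/w1.png",cv2.cvtColor(im,cv2.COLOR_RGB2BGR))
import pickle; pickle.dump(m,open('w1.pkl','wb'))
for n in["top","scene"]: cv2.imwrite(f"pics/{n}1.png",cv2.cvtColor(read_camera(n),cv2.COLOR_RGB2BGR))
```

```text
[525.55205104 -74.2121835  404.12825115] [-5.08157028e-04  7.35474318e-01  6.77552122e-01 -6.24857828e-04] [-2.79263003e-01  2.91770181e-01 -2.42675720e-01  1.03786852e+00
 -5.38597645e-04  1.37347103e+00] [ 0.49349543 -0.5425305  -0.45383248] {'camera_matrix': array([[302.67822854,   0.        , 279.30731162],
       [  0.        , 302.67822854, 204.04568299],
       [  0.        ,   0.        ,   1.        ]]), 'R': array([[ 9.96657878e-01, -8.16847512e-02, -8.22250074e-04],
       [-7.85430091e-02, -9.60993987e-01,  2.65182112e-01],
       [-2.24515122e-02, -2.64231259e-01, -9.64197994e-01]]), 't': array([-529.55005703,  -65.55566627,  370.98868921])}
```

View pics/w1.png

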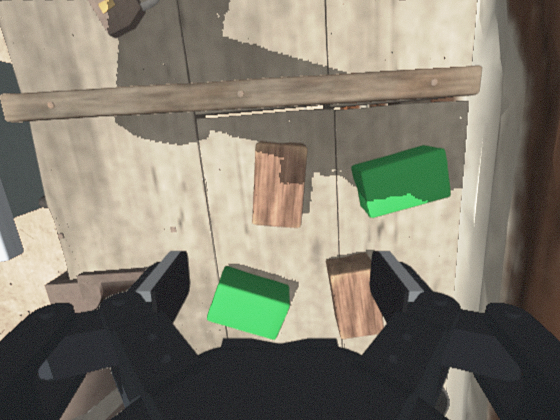

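View pics/top1.png

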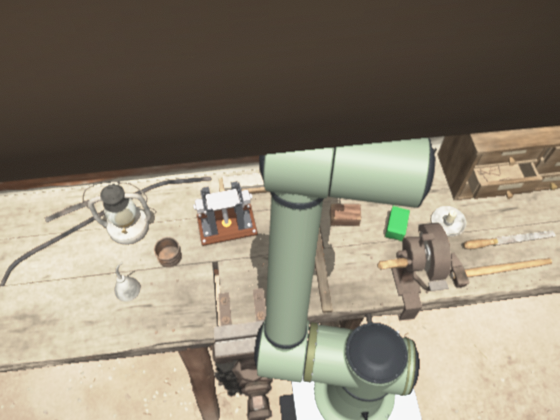

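The wrist view shows the near block at (280,185), the far block at (357,295), and green blocks at (250,300) and (402,180). I'll zoom in for corner positions.

Run:
```python
import cv2
a=cv2.imread('pics/w1.png')
cv2.imwrite('pics/w1n.png',cv2.resize(a[130:235,235:330],None,fx=5,fy=5,interpolation=cv2.INTER_CUBIC))
cv2.imwrite('pics/w1f.png',cv2.resize(a[240:345,310:400],None,fx=5,fy=5,interpolation=cv2.INTER_CUBIC))
```

```text
(no output)
```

View pics/w1n.png

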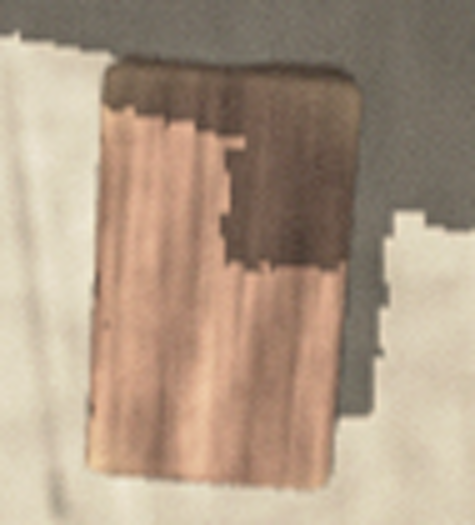

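View pics/w1f.png

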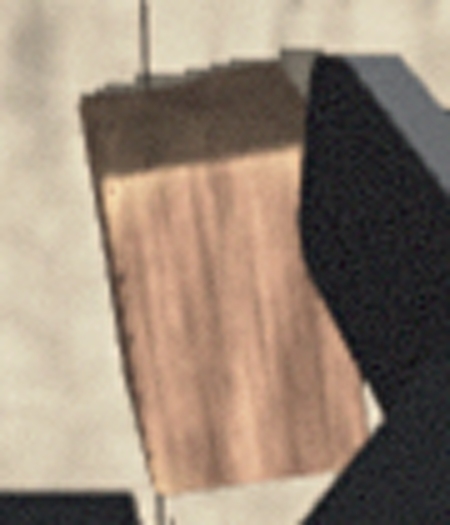

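Run:
```python
from h import *
import pickle
m=pickle.load(open('w1.pkl','rb'))
def cv(l,f,o): return [((x+.5)/f-.5+o[0],(y+.5)/f-.5+o[1]) for x,y in l]
p=cv([(105,76),(354,80),(328,488),(90,473)],5,(235,130));print([ray(m,q,50)[:2].round(1) for q in p],*rect(m,p,50))
p=cv([(105,178),(158,492)],5,(310,240));P=[ray(m,q,50)[:2] for q in p];print(P,np.linalg.norm(P[0]-P[1]),np.arctan2(*(P[0]-P[1])[::-1]))
d=(P[0]-P[1]);d/=np.linalg.norm(d);print((P[0]+P[1])/2+28*np.array([d[1],-d[0]]))
s=read_state();q=s['tool_rot'];print("theta",2*np.arctan2(q[2],q[1]))
```

```text
[array([503.8, -30.5]), array([556.1, -35.6]), array([ 544.8, -126.3]), array([ 491.3, -118.3])] [523.9971  -77.70164] 1.438691 [52.59453 91.39367 54.12551 88.7111 ]
[array([ 577.02458444, -189.62743162]), array([ 587.14746056, -278.92611713])] 89.87061730164145 1.68367420666237
[ 609.907832   -231.12290117]
theta 1.486398995675892
```

Call:
move_arm --motion '[{"travel": [-0.2,-0.1,4],"spin": 0.04},{"travel": [-0.2,-0.1,8],"spin": 0.04},{"travel": [-0.2,-0.1,12],"spin": 0.04},{"travel": [-0.2,-0.1,16],"spin": 0.04},{"travel": [-0.2,-0.1,18.5],"spin": 0.04},{"travel": [-0.2,-0.1,20.4],"spin": 0.04},{"travel": [-0.2,-0.1,20.4],"spin": 0.04},{"travel": [-0.2,-0.1,20.4],"spin": 0.04}]'

```text
time: 2.75
ee_pos: [524.9, -77.0, 201.5]
tool_rot: [0.0, 0.749, 0.662, 0.0]
ft_force: [-0.6, 0.9, 0.7]
grip_width: 0.999
```

Run:
```python
from h import *
s=read_state();print(s['ee_pos'],s['ft_force'])
cv2.imwrite("pics/w2.png",cv2.cvtColor(read_camera("wrist"),cv2.COLOR_RGB2BGR))
```

```text
[524.90552997 -77.03441407 201.50500467] [-0.64205673  0.94008885  0.71304189]
```

View pics/w2.png

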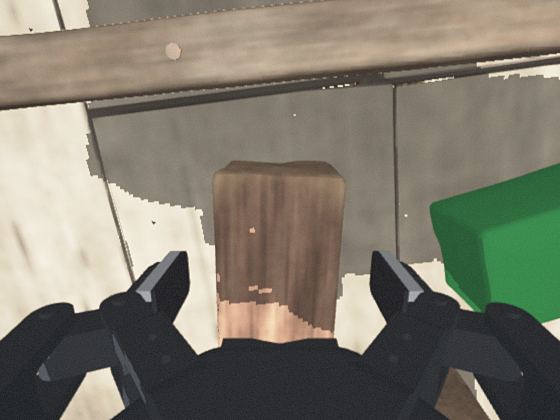

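The block at (278,250) sits centred between the open fingers, and the green one at the right stays clear. Closing.

Call:
move_arm --motion '[{"travel": [0,0,0],"spin": 0},{"travel": [0,0,0],"spin": 0},{"travel": [0,0,0],"spin": 0},{"travel": [0,0,0],"spin": 0},{"travel": [0,0,0],"spin": 0},{"travel": [0,0,0],"spin": 0}]' --hand 0 --grip_force 80

```text
time: 3.55
ee_pos: [525.3, -76.3, 202.0]
tool_rot: [0.001, 0.749, 0.663, 0.0]
ft_force: [-1.4, 0.3, 7.6]
grip_width: 0.642
```

Run:
```python
from h import *
import pickle
s=read_state();print(s['ee_pos'],s['ft_force'],s['grip_width'])
m=camera_model("wrist");pickle.dump(m,open('w3.pkl','wb'))
cv2.imwrite("pics/w3.png",cv2.cvtColor(read_camera("wrist"),cv2.COLOR_RGB2BGR))
```

```text
[525.29492709 -76.32571982 201.96458093] [-1.43060316  0.27040642  7.6084396 ] 0.641662104786551
```

View pics/w3.png

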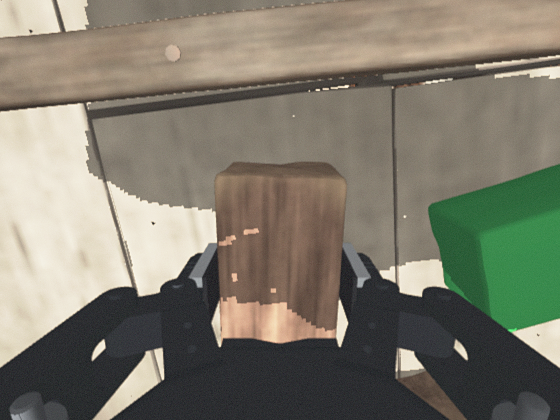

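Run:
```python
from h import *
import pickle
m=pickle.load(open('w3.pkl','rb'))
a=cv2.imread('pics/w3.png')
cv2.imwrite('pics/w3n.png',cv2.resize(a[150:240,205:355],None,fx=5,fy=5,interpolation=cv2.INTER_CUBIC))
th=2*np.arctan2(.663,.749);x=np.array([np.cos(th),np.sin(th)]);y=np.array([np.sin(th),-np.cos(th)])
for z,pts in((50,[(217,178),(343,178),(280,176)]),(0,[(229,164),(335,164)])):
  for u in pts:
    P=ray(m,u,z)[:2]-np.array([525.3,-76.3]);print(z,u,(P@x).round(1),(P@y).round(1))
```

```text
50 (217, 178) 43.5 -25.0
50 (343, 178) 43.5 26.6
50 (280, 176) 44.4 0.8
0 (229, 164) 42.4 -28.0
0 (335, 164) 42.4 32.4
```

View pics/w3n.png

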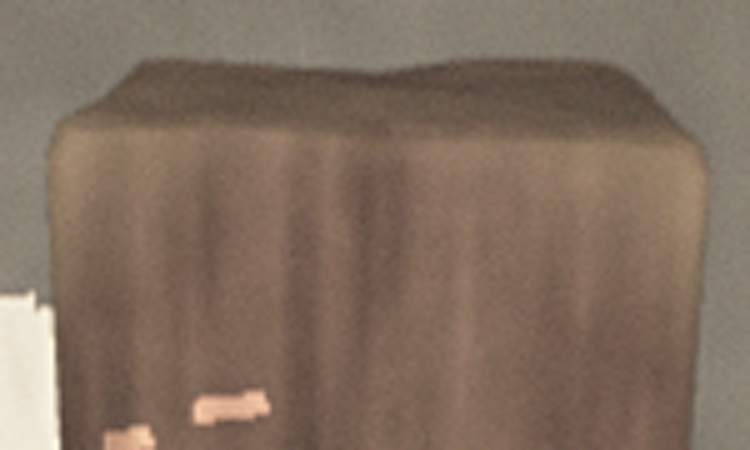

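Call:
move_arm --motion '[{"travel": [0,0,-2],"spin": 0},{"travel": [0,0,-6],"spin": 0},{"travel": [0,0,-11],"spin": 0},{"travel": [2,0,-16],"spin": -0.05},{"travel": [6,-0.3,-20],"spin": -0.1},{"travel": [11,-0.5,-22.8],"spin": -0.15},{"travel": [16,-0.7,-22.8],"spin": -0.218},{"travel": [21,-0.9,-22.8],"spin": -0.218},{"travel": [24.7,-1,-22.8],"spin": -0.218},{"travel": [24.7,-1,-22.8],"spin": -0.218},{"travel": [24.7,-1,-22.8],"spin": -0.218},{"travel": [24.7,-1,-22.8],"spin": -0.218}]'

```text
time: 5.1
ee_pos: [544.9, 169.2, 428.7]
tool_rot: [0.0, 0.673, 0.74, -0.0]
ft_force: [0.6, 0.0, -1.2]
grip_width: 0.642
```

Run:
```python
from h import *
import pickle
s=read_state();print(s['ee_pos'],s['tool_rot'],s['ft_force'],s['grip_width'],s['qpos'])
m=camera_model("wrist");pickle.dump((m,s),open('w4.pkl','wb'))
cv2.imwrite("pics/w4.png",cv2.cvtColor(read_camera("wrist"),cv2.COLOR_RGB2BGR))
```

```text
[544.8888745  169.21175249 428.66968769] [ 4.91752416e-06  6.72895702e-01  7.39737348e-01 -1.74260623e-04] [ 0.58246836  0.04814245 -1.15033762] 0.6417458077965672 [ 1.71795579e-01  3.50551511e-01 -9.51528255e-02  1.12536109e+00
 -2.21691936e-04  1.64802834e+00]
```

View pics/w4.png

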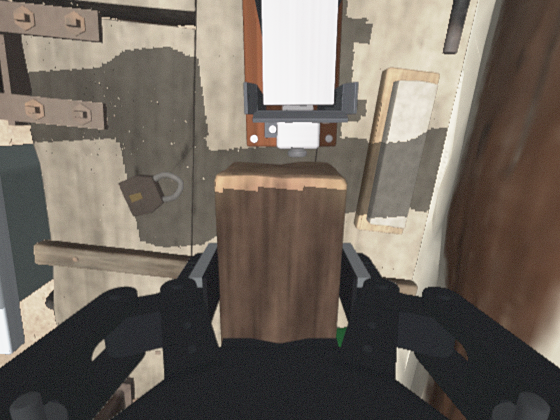

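Run:
```python
import cv2
a=cv2.imread('pics/w4.png')
cv2.imwrite('pics/w4z.png',cv2.resize(a[0:160,235:365],None,fx=4.5,fy=3.75,interpolation=cv2.INTER_CUBIC))
```

```text
(no output)
```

View pics/w4z.png

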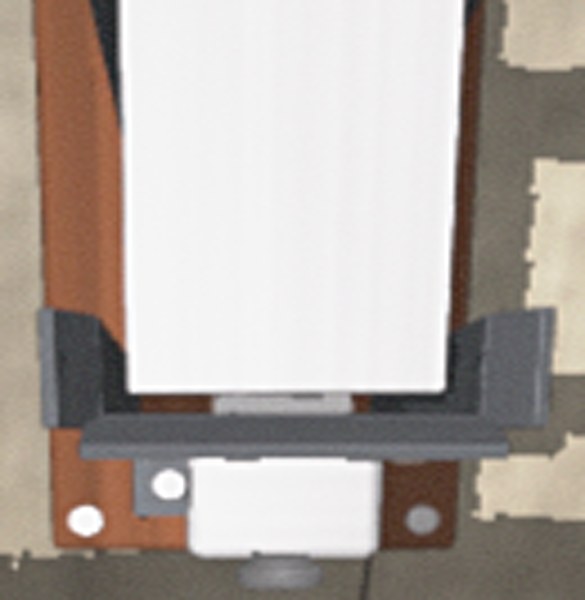

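Run:
```python
from h import *
import pickle
m,s=pickle.load(open('w4.pkl','rb'))
P=lambda x,y,z: ray(m,((x+.5)/4.5-.5+235,(y+.5)/3.75-.5),z)[:2]
a,b,c,d=P(118,5,155),P(128,391,155),P(445,390,155),P(466,5,155)
an=lambda v:np.arctan2(v[1],v[0])
q=s['tool_rot'];print("theta tool",2*np.arctan2(q[2],q[1]))
print(a,b,c,d,an(a-b),an(d-c),an(c-b)+np.pi/2, np.linalg.norm(c-b),np.linalg.norm(d-a))
th=1.667
ax=np.array([np.cos(th),np.sin(th)])
print("centre from -y edge",(b+c)/2+45*ax)
e,f=P(85,520,18),P(423,520,18);print("bolts",e,f,(e+f)/2+78*ax, an(f-e)+np.pi/2)
# flange outer top corners at z 179?
g,h=P(40,308,179),P(552,308,179);print(g,h,an(h-g)+np.pi/2,(g+h)/2)
# projected edges top lip end wall
g,h=P(80,450,167),P(508,448,167);print((g+h)/2,an(h-g)+np.pi/2)
```

```text
theta tool 1.6653599203019682
[517.92333458 315.10286129] [525.04836482 246.34554269] [578.814672   251.65429801] [572.31133391 320.2831057 ] 1.6740535492255708 1.6652752578414363 1.6692149078148728 54.0277583402203 54.634141373313966
centre from -y edge [547.60902787 293.79184011]
bolts [509.01170025 211.34929021] [601.18539631 220.11065378] [547.60623134 293.36929957] 1.6655643538341496
[512.00201617 258.22815805] [588.92983649 265.54688647] 1.6656484430836636 [550.46592633 261.88752226]
[553.71302682 237.54400377] 1.670993884010304
```

Call:
move_arm --motion '[{"travel": [3,0.3,0],"spin": 0},{"travel": [7,0.8,0],"spin": 0},{"travel": [10.5,1.4,1],"spin": 0},{"travel": [12.5,1.4,2.5],"spin": 0},{"travel": [12.5,1.4,3.5],"spin": 0},{"travel": [12.5,1.4,3.5],"spin": 0},{"travel": [12.5,1.4,3.5],"spin": 0},{"travel": [12.5,1.4,3.5],"spin": 0}]'

```text
time: 6.15
ee_pos: [547.2, 295.2, 394.4]
tool_rot: [0.0, 0.673, 0.74, 0.0]
ft_force: [0.2, -0.1, -1.4]
grip_width: 0.638
```

Run:
```python
from h import *
import pickle
s=read_state();print(s['ee_pos'],s['tool_rot'],s['ft_force'],s['grip_width'])
m=camera_model("wrist");pickle.dump((m,s),open('w5.pkl','wb'))
for n in("wrist","scene","top"):
  cv2.imwrite(f"pics/{n}5.png",cv2.cvtColor(read_camera(n),cv2.COLOR_RGB2BGR))
a=cv2.imread('pics/scene5.png')
cv2.imwrite('pics/scene5z.png',cv2.resize(a[120:290,150:300],None,fx=4,fy=3.5,interpolation=cv2.INTER_CUBIC))
```

```text
[547.24362505 295.18971169 394.40082578] [2.96420232e-04 6.72821364e-01 7.39804777e-01 4.64851983e-04] [ 0.24831103 -0.07454058 -1.42398549] 0.6378980946452851
```

View pics/wrist5.png

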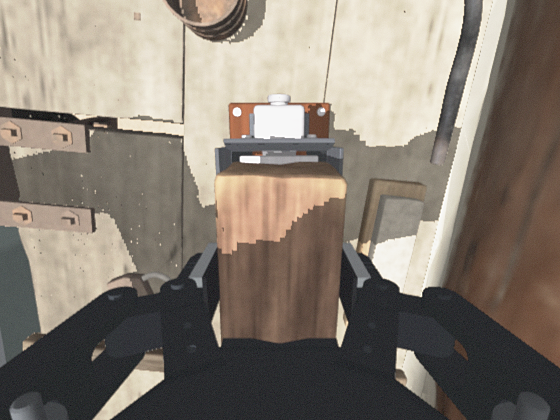

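View pics/scene5z.png

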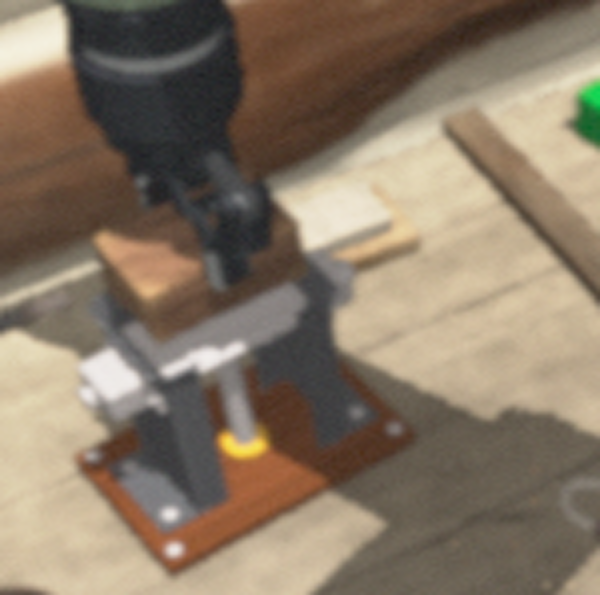

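Run:
```python
from h import *
import pickle
m,s=pickle.load(open('w5.pkl','rb'))
S=camera_model("scene")
c=-m['R'].T@m['t'];th=1.666;X=np.array([np.cos(th),np.sin(th)]);Y=np.array([np.sin(th),-np.cos(th)])
print("cam rel tool",(c[:2]-s['ee_pos'][:2])@X,(c[:2]-s['ee_pos'][:2])@Y)
C=lambda x,y:((x+.5)/4-.5+150,(y+.5)/3.5-.5+120)
for p,z in(((97,238),242),((152,302),242),((157,338),192)):
    P=ray(S,C(*p),z)[:2]-s['ee_pos'][:2]; print("scene blk corner in tool:",P@X,P@Y)
a=cv2.imread('pics/wrist5.png');cv2.imwrite('pics/w5z.png',cv2.resize(a[85:200,205:360],None,fx=5,fy=5,interpolation=cv2.INTER_CUBIC))
```

```text
cam rel tool 66.25159041168057 -0.048936991679742435
scene blk corner in tool: 43.637182680705536 25.948739727480312
scene blk corner in tool: 45.83304690395993 -31.638805585988962
scene blk corner in tool: 43.30720064990047 -17.811338502952452
```

View pics/w5z.png

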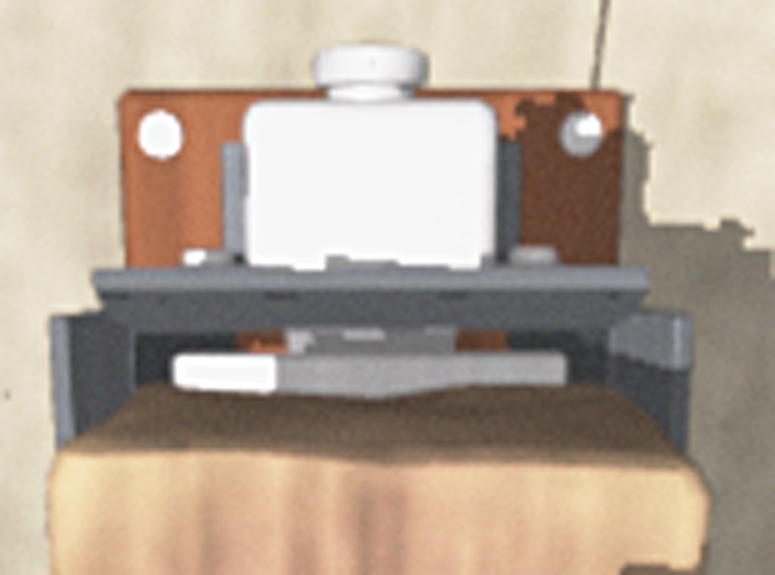

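Run:
```python
from h import *
import pickle
m,s=pickle.load(open('w5.pkl','rb'))
th=1.666;X=np.array([np.cos(th),np.sin(th)]);Y=np.array([np.sin(th),-np.cos(th)])
f=lambda x,y,z:[((ray(m,((x+.5)/5-.5+205,(y+.5)/5-.5+85),z)[:2]-s['ee_pos'][:2])@v).round(1) for v in(X,Y)]
print("platform edge L/R",f(172,353,155),f(567,353,155))
print("block bottom edge",f(200,388,192.4),f(550,388,192.4),"corners",f(142,388,192.4),f(613,388,192.4))
print("block top edge",f(50,458,242.4),f(706,458,242.4),f(378,460,242.4))
print("bolts",f(160,135,18),f(582,133,18)," wall lip top outer",f(95,270,179),f(648,270,179),f(100,292,179))
```

```text
platform edge L/R [np.float64(43.5), np.float64(-27.4)] [np.float64(43.4), np.float64(27.0)]
block bottom edge [np.float64(43.6), np.float64(-19.5)] [np.float64(43.5), np.float64(20.4)] corners [np.float64(43.6), np.float64(-26.1)] [np.float64(43.5), np.float64(27.6)]
block top edge [np.float64(44.4), np.float64(-26.3)] [np.float64(44.4), np.float64(27.4)] [np.float64(44.2), np.float64(0.5)]
bolts [np.float64(76.1), np.float64(-46.2)] [np.float64(76.5), np.float64(46.3)]  wall lip top outer [np.float64(56.0), np.float64(-33.2)] [np.float64(56.0), np.float64(33.3)] [np.float64(53.4), np.float64(-32.7)]
```

Call:
move_arm --motion '[{"travel": [0.05,-0.06,0.7],"spin": 0},{"travel": [0.05,-0.06,1.4],"spin": 0},{"travel": [0.05,-0.06,2.1],"spin": 0},{"travel": [0.05,-0.06,2.8],"spin": 0},{"travel": [0.05,-0.06,3.3],"spin": 0},{"travel": [0.05,-0.06,3.3],"spin": 0}]'

```text
time: 7.05
ee_pos: [546.1, 296.3, 360.1]
tool_rot: [-0.0, 0.672, 0.74, -0.0]
ft_force: [0.1, 0.5, -1.3]
grip_width: 0.641
```

Call:
move_arm --motion '[{"travel": [0,0,0.8],"spin": 0},{"travel": [0,0,1.6],"spin": 0},{"travel": [0,0,2.4],"spin": 0},{"travel": [0,0,3.2],"spin": 0},{"travel": [0,0,3.2],"spin": 0}]'

```text
time: 7.68
ee_pos: [546.5, 296.3, 328.1]
tool_rot: [0.0, 0.672, 0.74, 0.0]
ft_force: [2.3, -0.3, 0.6]
grip_width: 0.642
```

Run:
```python
from h import *
s=read_state();print(s['ee_pos'],s['tool_rot'],s['ft_force'],s['torque'],s['grip_width'])
cv2.imwrite("pics/w6.png",cv2.cvtColor(read_camera("wrist"),cv2.COLOR_RGB2BGR))
a=cv2.cvtColor(read_camera("scene"),cv2.COLOR_RGB2BGR)
cv2.imwrite('pics/scene6z.png',cv2.resize(a[120:290,150:300],None,fx=4,fy=3.5,interpolation=cv2.INTER_CUBIC))
```

```text
[546.50855223 296.34269166 328.10884773] [2.03914540e-04 6.72398491e-01 7.40189312e-01 1.04888680e-04] [ 2.33210616 -0.29472619  0.60528356] [-0.05769369 -0.57469044  0.03793688] 0.6420386944818768
```

View pics/w6.png

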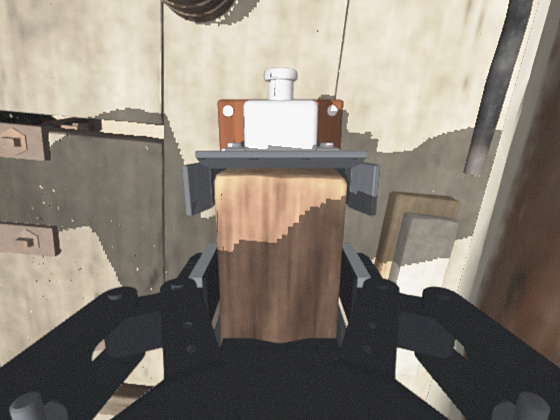

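View pics/scene6z.png

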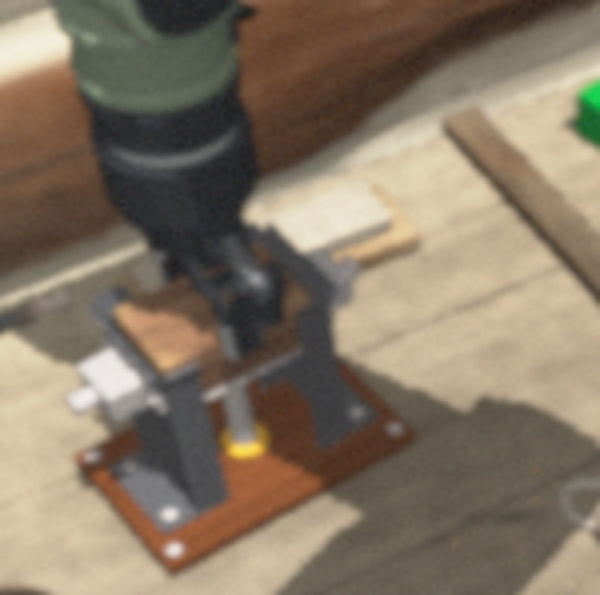

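Call:
move_arm --motion '[{"travel": [0,0.06,0.6],"spin": 0},{"travel": [0,0.06,1.2],"spin": 0},{"travel": [0,0.06,1.8],"spin": 0},{"travel": [0,0.06,2.4],"spin": 0},{"travel": [0,0.06,3.0],"spin": 0},{"travel": [0,0.06,3.0],"spin": 0}]'

```text
time: 8.52
ee_pos: [546.8, 296.4, 298.1]
tool_rot: [-0.0, 0.672, 0.74, -0.0]
ft_force: [0.1, -1.2, 3.6]
grip_width: 0.644
```

Call:
move_arm --motion '[{"travel": [0,0,0.5],"spin": 0},{"travel": [0,0,1.0],"spin": 0},{"travel": [0,0,1.4],"spin": 0},{"travel": [0,0,1.4],"spin": 0},{"travel": [0,0,1.4],"spin": 0}]'

```text
time: 9.15
ee_pos: [546.7, 296.4, 284.9]
tool_rot: [-0.0, 0.672, 0.74, -0.0]
ft_force: [-0.6, -1.3, 5.7]
grip_width: 0.641
```

Run:
```python
from h import *
s=read_state();print(s['ee_pos'],s['tool_rot'],s['ft_force'],s['torque'],s['grip_width'])
cv2.imwrite("pics/w7.png",cv2.cvtColor(read_camera("wrist"),cv2.COLOR_RGB2BGR))
a=cv2.cvtColor(read_camera("scene"),cv2.COLOR_RGB2BGR)
cv2.imwrite('pics/scene7z.png',cv2.resize(a[120:290,150:300],None,fx=4,fy=3.5,interpolation=cv2.INTER_CUBIC))
```

```text
[546.71365672 296.39677628 284.89631883] [-2.85861395e-05  6.72375593e-01  7.40210140e-01 -9.68711238e-05] [-0.60772651 -1.3346662   5.72195375] [-0.31250416  0.19203952 -0.03302192] 0.6408941869666439
```

View pics/w7.png

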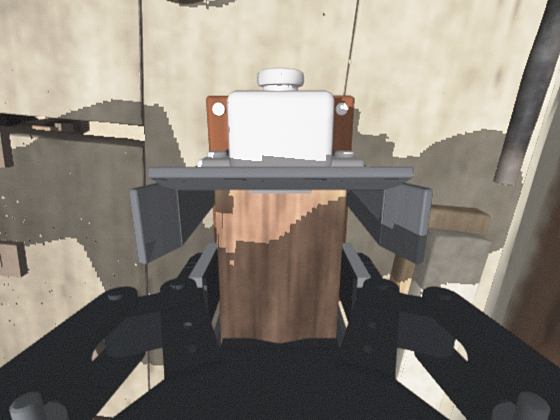

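View pics/scene7z.png

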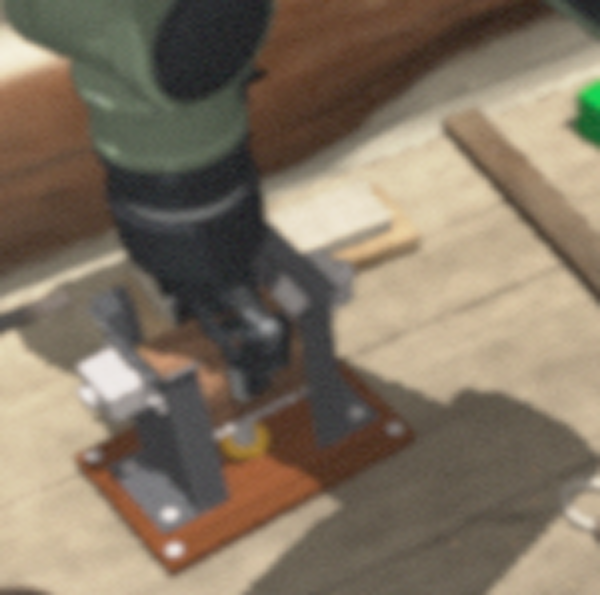

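Call:
move_arm --motion '[{"travel": [0,0,0.15],"spin": 0},{"travel": [0,0,0.2],"spin": 0},{"travel": [0,0,0.2],"spin": 0}]'

```text
time: 9.62
ee_pos: [546.7, 296.4, 283.0]
tool_rot: [-0.0, 0.672, 0.74, -0.0]
ft_force: [-1.4, -1.2, 7.1]
grip_width: 0.637
```

Run:
```python
from h import *
s=read_state();print(s['ee_pos'],s['ft_force'])
a=cv2.cvtColor(read_camera("wrist"),cv2.COLOR_RGB2BGR)
cv2.imwrite("pics/w8z.png",cv2.resize(a[60:210,190:370],None,fx=4,fy=4,interpolation=cv2.INTER_CUBIC))
```

```text
[546.70067042 296.40714297 282.95663934] [-1.36207696 -1.18403056  7.10556034]
```

View pics/w8z.png

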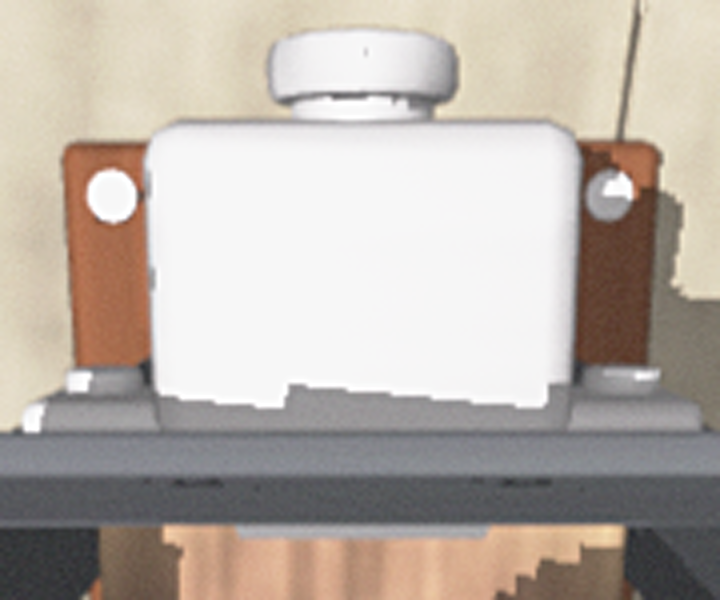

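Call:
move_arm --motion '[{"travel": [0,0,-0.15],"spin": 0},{"travel": [0,0,-0.3],"spin": 0},{"travel": [0,0,-0.3],"spin": 0}]'

```text
time: 10.05
ee_pos: [546.7, 296.4, 286.1]
tool_rot: [-0.0, 0.672, 0.74, -0.0]
ft_force: [-0.6, -2.0, 5.9]
grip_width: 0.639
```

Call:
move_arm --motion '[{"travel": [0,0,-0.1],"spin": 0},{"travel": [0,0,-0.2],"spin": 0},{"travel": [0,0,-0.2],"spin": 0}]'

```text
time: 10.42
ee_pos: [546.7, 296.4, 287.4]
tool_rot: [-0.0, 0.672, 0.74, -0.0]
ft_force: [0.4, -0.5, 1.6]
grip_width: 0.643
```

The upward force drops as I raise the hand, so the block is held by the catches. Opening and rising.

Call:
move_arm --motion '[{"travel": [0,0,0],"spin": 0},{"travel": [0,0,0],"spin": 0},{"travel": [0,0,0],"spin": 0},{"travel": [0,0,0],"spin": 0},{"travel": [0,0,-2],"spin": 0},{"travel": [0,0,-6],"spin": 0},{"travel": [0,0,-10],"spin": 0},{"travel": [-3,0,-13],"spin": 0},{"travel": [-8,0,-13],"spin": 0},{"travel": [-13,0,-13],"spin": 0},{"travel": [-13,0,-13],"spin": 0},{"travel": [-13,0,-13],"spin": 0}]' --hand 1

```text
time: 11.92
ee_pos: [559.3, 167.0, 417.8]
tool_rot: [-0.0, 0.673, 0.74, 0.0]
ft_force: [0.1, 1.3, 1.1]
grip_width: 1.0
```

Run:
```python
from h import *
s=read_state();print(s['ee_pos'],s['tool_rot'],s['ft_force'])
cv2.imwrite("pics/w9.png",cv2.cvtColor(read_camera("wrist"),cv2.COLOR_RGB2BGR))
a=cv2.cvtColor(read_camera("scene"),cv2.COLOR_RGB2BGR)
cv2.imwrite('pics/scene9z.png',cv2.resize(a[120:290,150:300],None,fx=4,fy=3.5,interpolation=cv2.INTER_CUBIC))
```

```text
[559.30680236 167.04894403 417.78905188] [-1.71611989e-04  6.72551833e-01  7.40049968e-01  2.19045335e-04] [0.13898328 1.29988214 1.06251661]
```

View pics/w9.png

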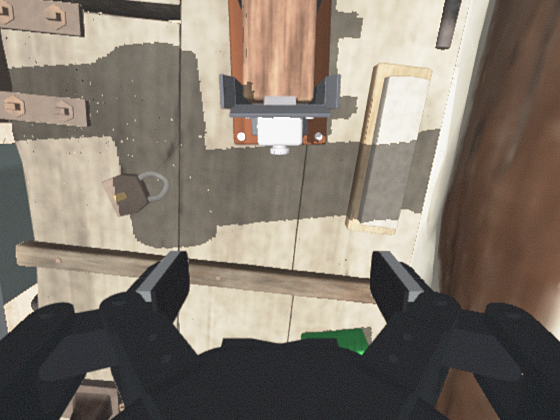

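View pics/scene9z.png

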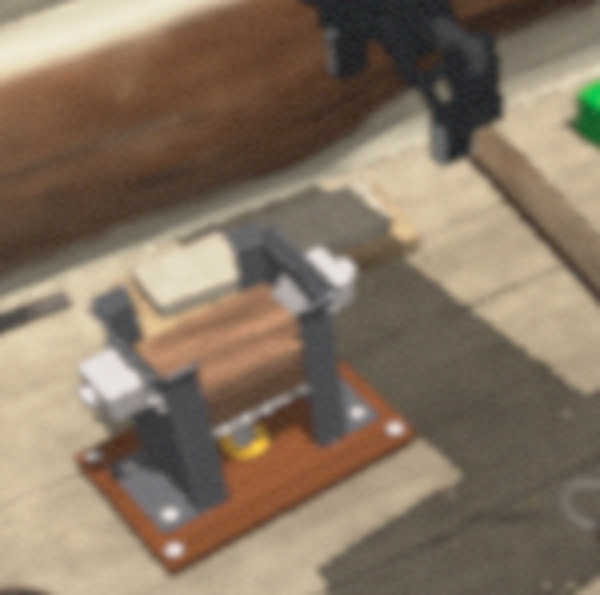

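Both ends show the catch noses over block 1: it is held level, with noses visible at wrist (283,100) and at both ends in the scene. Going to the far block.

Call:
move_arm --motion '[{"travel": [-4,0.1,0],"spin": 0},{"travel": [-9,0.3,0],"spin": 0},{"travel": [-14,0.5,0],"spin": 0},{"travel": [-19,0.6,0],"spin": 0},{"travel": [-24,0.8,0],"spin": 0},{"travel": [-29,0.9,0],"spin": 0},{"travel": [-34,1,0],"spin": 0},{"travel": [-38,1.1,0],"spin": 0},{"travel": [-40,1.2,2],"spin": 0},{"travel": [-40,1.2,2],"spin": 0},{"travel": [-40,1.2,2],"spin": 0}]'

```text
time: 13.4
ee_pos: [609.6, -228.3, 397.0]
tool_rot: [-0.001, 0.672, 0.741, 0.0]
ft_force: [-0.7, -0.0, -0.9]
grip_width: 1.003
```

Run:
```python
from h import *
import pickle
s=read_state();print(s['ee_pos'],s['tool_rot'])
m=camera_model("wrist");pickle.dump((m,s),open('w10.pkl','wb'))
a=cv2.cvtColor(read_camera("wrist"),cv2.COLOR_RGB2BGR);cv2.imwrite("pics/w10.png",a)
cv2.imwrite('pics/w10z.png',cv2.resize(a[130:240,220:340],None,fx=5,fy=5,interpolation=cv2.INTER_CUBIC))
```

```text
[ 609.60683823 -228.27408215  396.96361352] [-1.00284361e-03  6.71709184e-01  7.40814258e-01  5.22127856e-05]
```

View pics/w10.png

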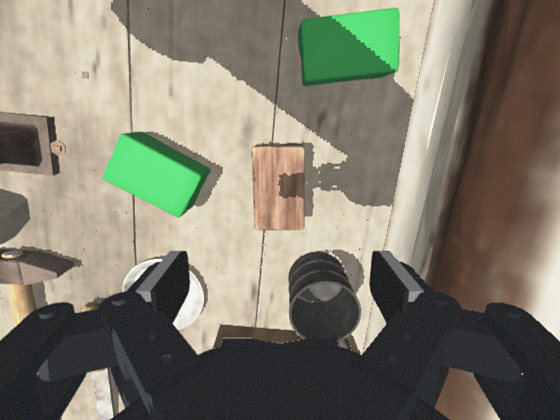

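View pics/w10z.png

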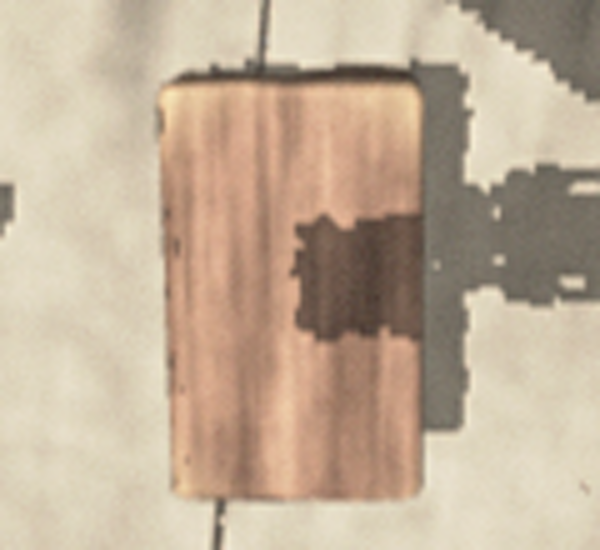

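Run:
```python
from h import *
import pickle
m,s=pickle.load(open('w10.pkl','rb'))
q=s['tool_rot'];th=2*np.arctan2(q[2],q[1]);X=np.array([np.cos(th),np.sin(th)]);Y=np.array([np.sin(th),-np.cos(th)])
p=[((x+.5)/5-.5+220,(y+.5)/5-.5+130) for x,y in [(162,84),(420,82),(420,498),(175,498)]]
c,a,L=rect(m,p,50);print(c,a,L,"theta",th,"off",(c-s['ee_pos'][:2])@X,(c-s['ee_pos'][:2])@Y,s['ee_pos'])
```

```text
[ 608.7943  -232.39201] 1.6834416 [53.344868 91.23487  54.53858  90.819244] theta 1.6685646432717203 off -4.018953284066034 -1.2106086062030923 [ 609.60683823 -228.27408215  396.96361352]
```

Call:
move_arm --motion '[{"travel": [-0.3,-0.15,4],"spin": -0.015},{"travel": [-0.3,-0.15,8],"spin": -0.015},{"travel": [-0.3,-0.15,12],"spin": -0.015},{"travel": [-0.3,-0.15,16],"spin": -0.015},{"travel": [-0.3,-0.15,18.5],"spin": -0.015},{"travel": [-0.3,-0.15,19.6],"spin": -0.015},{"travel": [-0.3,-0.15,19.6],"spin": -0.015},{"travel": [-0.3,-0.15,19.6],"spin": -0.015}]'

```text
time: 14.45
ee_pos: [609.1, -233.1, 203.3]
tool_rot: [0.001, 0.667, 0.745, 0.0]
ft_force: [0.1, -0.1, 0.5]
grip_width: 1.001
```

Call:
move_arm --motion '[{"travel": [0,0,0],"spin": 0},{"travel": [0,0,0],"spin": 0},{"travel": [0,0,0],"spin": 0},{"travel": [0,0,0],"spin": 0},{"travel": [0,0,0],"spin": 0},{"travel": [0,0,0],"spin": 0}]' --hand 0 --grip_force 80

```text
time: 15.2
ee_pos: [609.0, -233.5, 203.2]
tool_rot: [0.001, 0.667, 0.745, 0.0]
ft_force: [-0.3, -0.3, 6.0]
grip_width: 0.641
```

Run:
```python
from h import *
import pickle
s=read_state();print(s['ee_pos'],s['tool_rot'],s['ft_force'],s['grip_width'])
m=camera_model("wrist");pickle.dump((m,s),open('w11.pkl','wb'))
a=cv2.cvtColor(read_camera("wrist"),cv2.COLOR_RGB2BGR);cv2.imwrite("pics/w11.png",a)
cv2.imwrite('pics/w11z.png',cv2.resize(a[150:240,205:355],None,fx=5,fy=5,interpolation=cv2.INTER_CUBIC))
```

```text
[ 608.99419685 -233.48146035  203.17068646] [1.23049142e-03 6.66841490e-01 7.45198500e-01 3.29905122e-04] [-0.2840382  -0.29840667  5.96286752] 0.6412701715492211
```

View pics/w11.png

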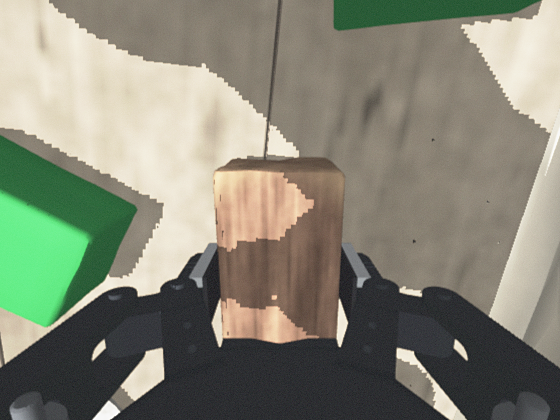

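View pics/w11z.png

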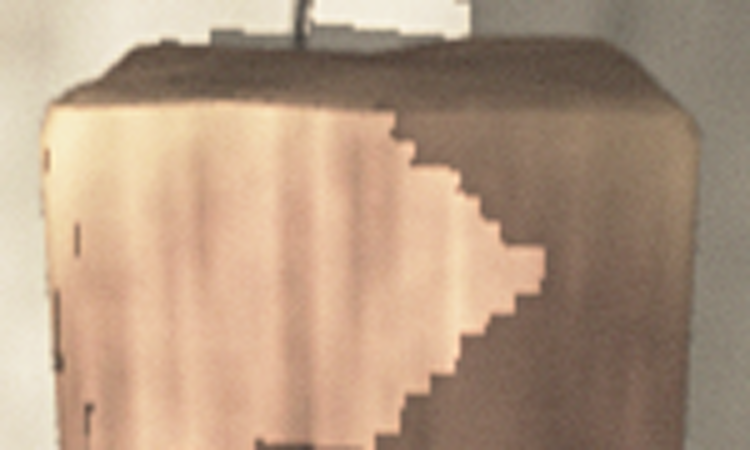

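Call:
move_arm --motion '[{"travel": [0,0,-2],"spin": 0},{"travel": [0,0,-6],"spin": 0},{"travel": [0,0,-11],"spin": 0},{"travel": [2,0,-16],"spin": 0},{"travel": [6,0,-20],"spin": 0.016},{"travel": [11,0,-22.2],"spin": 0.016},{"travel": [16,0,-22.2],"spin": 0.016},{"travel": [21,0,-22.2],"spin": 0.016},{"travel": [26,0,-22.2],"spin": 0.016},{"travel": [31,0,-22.2],"spin": 0.016},{"travel": [36,0,-22.2],"spin": 0.016},{"travel": [41,0,-22.2],"spin": 0.016},{"travel": [46,-0.1,-22.2],"spin": 0.016},{"travel": [50,-0.2,-22.2],"spin": 0.016},{"travel": [53.1,-0.3,-22.2],"spin": 0.016},{"travel": [53.1,-0.3,-20],"spin": 0.016},{"travel": [53.1,-0.3,-19.2],"spin": 0.016},{"travel": [53.1,-0.3,-19.2],"spin": 0.016},{"travel": [53.1,-0.3,-19.2],"spin": 0.016}]'

```text
time: 17.62
ee_pos: [546.9, 293.9, 394.4]
tool_rot: [0.0, 0.673, 0.74, 0.0]
ft_force: [-0.4, -0.0, -0.8]
grip_width: 0.642
```

Run:
```python
from h import *
import pickle
s=read_state();print(s['ee_pos'],s['tool_rot'],s['ft_force'],s['grip_width'])
m=camera_model("wrist");pickle.dump((m,s),open('w12.pkl','wb'))
a=cv2.cvtColor(read_camera("wrist"),cv2.COLOR_RGB2BGR);cv2.imwrite("pics/w12.png",a)
cv2.imwrite('pics/w12z.png',cv2.resize(a[85:200,205:360],None,fx=5,fy=5,interpolation=cv2.INTER_CUBIC))
```

```text
[546.93995186 293.85691213 394.42083604] [1.95009008e-04 6.73056332e-01 7.39591070e-01 4.30042558e-04] [-0.39258783 -0.0134359  -0.7814045 ] 0.6421758531172601
```

View pics/w12z.png

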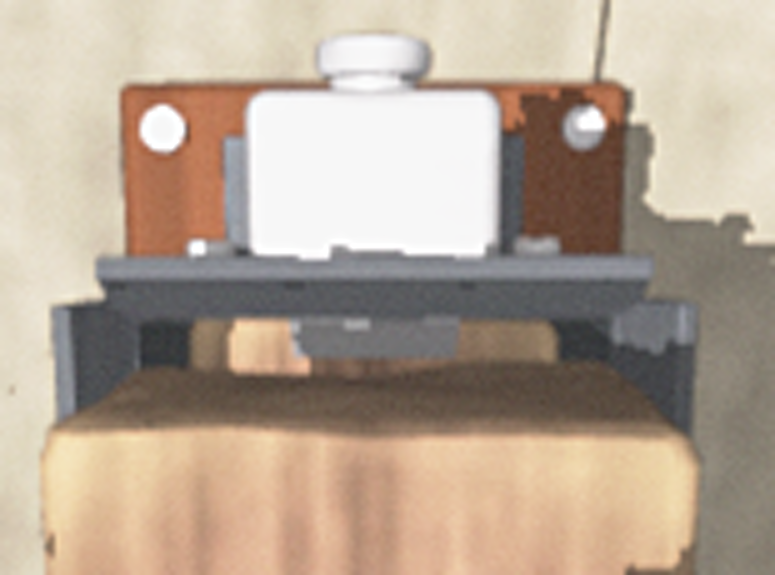

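Call:
move_arm --motion '[{"travel": [0.04,0.06,0.7],"spin": 0},{"travel": [0.04,0.06,1.4],"spin": 0},{"travel": [0.04,0.06,2.1],"spin": 0},{"travel": [0.04,0.06,2.8],"spin": 0},{"travel": [0.04,0.06,3.3],"spin": 0},{"travel": [0.04,0.06,3.3],"spin": 0}]'

```text
time: 18.42
ee_pos: [547.0, 294.7, 360.1]
tool_rot: [-0.0, 0.673, 0.74, -0.0]
ft_force: [-0.5, -0.1, -0.7]
grip_width: 0.638
```

Call:
move_arm --motion '[{"travel": [0,0,0.5],"spin": 0},{"travel": [0,0,1],"spin": 0},{"travel": [0,0,1.5],"spin": 0},{"travel": [0,0,1.5],"spin": 0}]'

```text
time: 18.92
ee_pos: [547.4, 294.8, 345.6]
tool_rot: [0.0, 0.673, 0.74, 0.0]
ft_force: [1.8, -1.2, 0.2]
grip_width: 0.642
```

Run:
```python
from h import *
s=read_state();print(s['ee_pos'],s['ft_force'],s['torque'])
cv2.imwrite("pics/w13.png",cv2.cvtColor(read_camera("wrist"),cv2.COLOR_RGB2BGR))
```

```text
[547.3663369  294.7564726  345.61527719] [ 1.76372649 -1.17561823  0.16215101] [-0.1601102  -0.2142335   0.01492463]
```

View pics/w13.png

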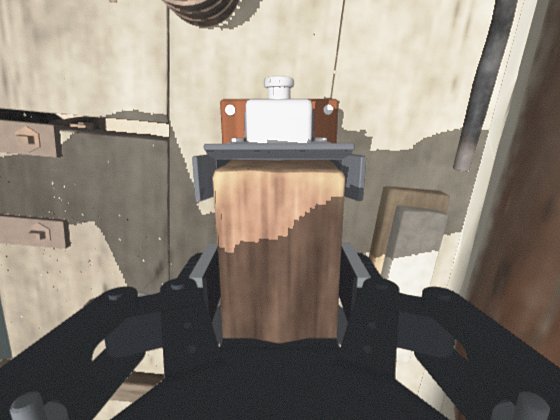

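Call:
move_arm --motion '[{"travel": [-0.02,0.04,0.5],"spin": 0},{"travel": [-0.02,0.04,1],"spin": 0},{"travel": [-0.02,0.04,1.5],"spin": 0},{"travel": [-0.02,0.04,2],"spin": 0},{"travel": [-0.02,0.04,2.5],"spin": 0},{"travel": [-0.02,0.04,2.5],"spin": 0}]'

```text
time: 19.73
ee_pos: [547.9, 295.0, 321.3]
tool_rot: [0.0, 0.673, 0.74, 0.001]
ft_force: [-0.5, 0.6, 4.3]
grip_width: 0.637
```

Call:
move_arm --motion '[{"travel": [0,0,0.5],"spin": 0},{"travel": [0,0,1],"spin": 0},{"travel": [0,0,1.5],"spin": 0},{"travel": [0,0,2],"spin": 0},{"travel": [0,0,2.5],"spin": 0},{"travel": [0,0,2.5],"spin": 0}]'

```text
time: 20.48
ee_pos: [547.8, 295.1, 296.6]
tool_rot: [0.0, 0.673, 0.74, 0.001]
ft_force: [0.1, 0.1, 5.7]
grip_width: 0.638
```

Call:
move_arm --motion '[{"travel": [0,0,0.4],"spin": 0},{"travel": [0,0,0.8],"spin": 0},{"travel": [0,0,1.2],"spin": 0},{"travel": [0,0,1.35],"spin": 0},{"travel": [0,0,1.35],"spin": 0},{"travel": [0,0,1.35],"spin": 0}]'

```text
time: 21.22
ee_pos: [547.8, 295.1, 283.5]
tool_rot: [0.0, 0.673, 0.74, 0.001]
ft_force: [-1.2, 0.9, 10.2]
grip_width: 0.64
```

Run:
```python
from h import *
s=read_state();print(s['ee_pos'],s['ft_force'],s['torque'])
a=cv2.cvtColor(read_camera("wrist"),cv2.COLOR_RGB2BGR)
cv2.imwrite("pics/w14z.png",cv2.resize(a[60:210,190:370],None,fx=4,fy=4,interpolation=cv2.INTER_CUBIC))
```

```text
[547.82494689 295.10358781 283.54086394] [-1.1996382   0.91677883 10.21642876] [-0.02995902  0.32637281 -0.00302678]
```

View pics/w14z.png

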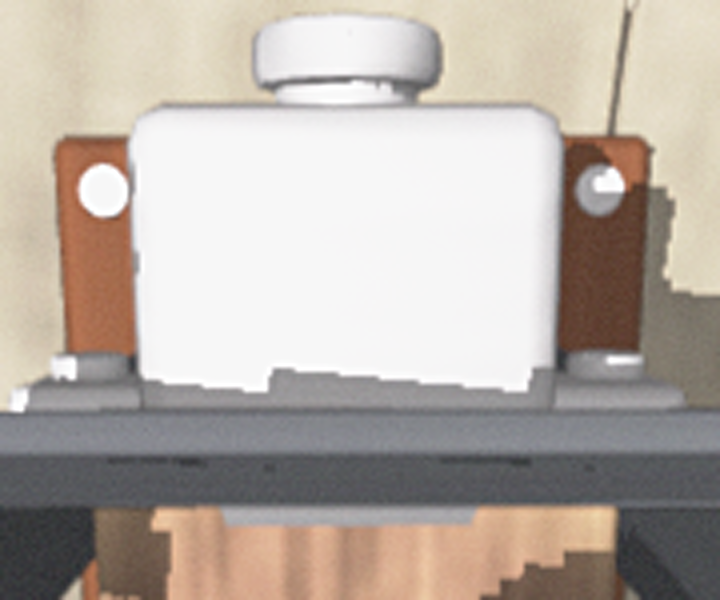

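The +y nose is out over the block (grey strip at crop (345,517)). I'll press slightly deeper to be sure of the −y catch, then ease up as a test.

Call:
move_arm --motion '[{"travel": [0,0,0.15],"spin": 0},{"travel": [0,0,0.15],"spin": 0},{"travel": [0,0,0],"spin": 0},{"travel": [0,0,-0.2],"spin": 0},{"travel": [0,0,-0.4],"spin": 0},{"travel": [0,0,-0.4],"spin": 0}]'

```text
time: 22.02
ee_pos: [547.9, 295.1, 287.7]
tool_rot: [0.0, 0.673, 0.74, 0.001]
ft_force: [-1.1, -0.3, 8.7]
grip_width: 0.643
```

Run:
```python
from h import *
s=read_state();print(s['ee_pos'],s['ft_force'],s['torque'])
```

```text
[547.85017308 295.07419783 287.71791567] [-1.0807623  -0.3094301   8.67617009] [-0.03147888  0.33439869 -0.04358988]
```

Call:
move_arm --motion '[{"travel": [0,0,-0.1],"spin": 0},{"travel": [0,0,-0.1],"spin": 0},{"travel": [0,0,-0.1],"spin": 0}]'

```text
time: 22.4
ee_pos: [547.8, 295.1, 288.5]
tool_rot: [0.0, 0.673, 0.74, 0.001]
ft_force: [-0.8, -0.7, 9.0]
grip_width: 0.638
```

Call:
move_arm --motion '[{"travel": [0,0,-0.1],"spin": 0},{"travel": [0,0,-0.1],"spin": 0},{"travel": [0,0,-0.1],"spin": 0}]'

```text
time: 22.78
ee_pos: [547.9, 295.1, 288.5]
tool_rot: [-0.0, 0.673, 0.74, 0.001]
ft_force: [2.0, 3.3, 3.3]
grip_width: 0.641
```

Call:
move_arm --motion '[{"travel": [0,0,0],"spin": 0},{"travel": [0,0,0],"spin": 0},{"travel": [0,0,0],"spin": 0},{"travel": [0,0,0],"spin": 0},{"travel": [0,0,-2],"spin": 0},{"travel": [0,0,-6],"spin": 0},{"travel": [0,0,-10],"spin": 0},{"travel": [-3,0,-13],"spin": 0},{"travel": [-8,0,-13],"spin": 0},{"travel": [-13,0,-13],"spin": 0},{"travel": [-13,0,-13],"spin": 0},{"travel": [-13,0,-13],"spin": 0}]' --hand 1

```text
time: 24.28
ee_pos: [559.9, 165.1, 418.3]
tool_rot: [-0.0, 0.673, 0.74, 0.0]
ft_force: [-1.0, 0.3, 0.4]
grip_width: 1.0
```

Run:
```python
from h import *
s=read_state();print(s['time'],s['ee_pos'],s['ft_force'],s['grip_width'])
w=cv2.cvtColor(read_camera("wrist"),cv2.COLOR_RGB2BGR)
a=cv2.cvtColor(read_camera("scene"),cv2.COLOR_RGB2BGR)
b=cv2.cvtColor(read_camera("top"),cv2.COLOR_RGB2BGR)
z1=cv2.resize(a[165:290,150:275],(550,550),interpolation=cv2.INTER_CUBIC)
cv2.imwrite('pics/scene15z.png',z1);cv2.imwrite('pics/top15z.png',cv2.resize(b[165:255,185:285],None,fx=6,fy=6,interpolation=cv2.INTER_CUBIC))
cv2.imwrite("pics/w15.png",w);cv2.imwrite("pics/top15.png",b)
```

```text
24.275 [559.85779688 165.14695738 418.25294504] [-1.02655092  0.30155137  0.38311691] 1.0002117047022163
```

View pics/scene15z.png

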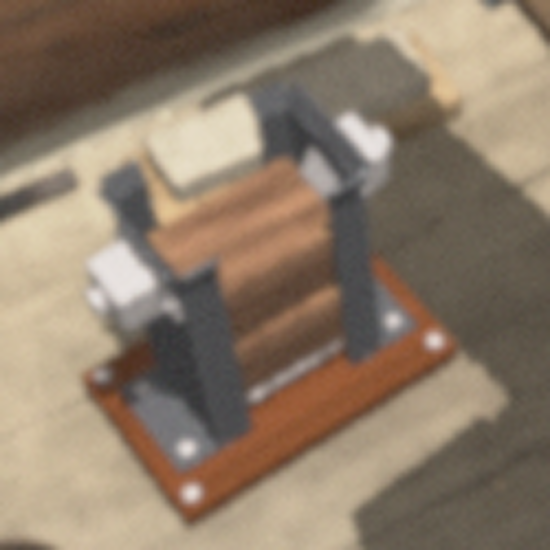

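View pics/w15.png

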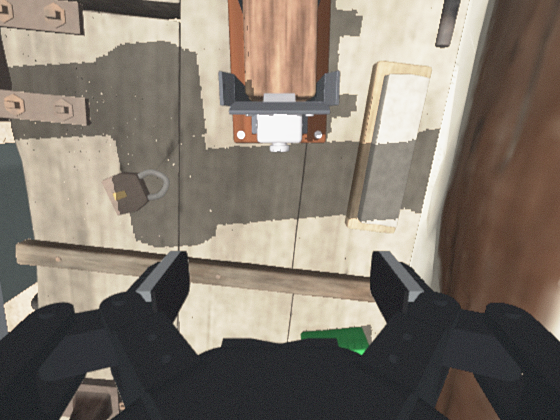

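View pics/top15z.png

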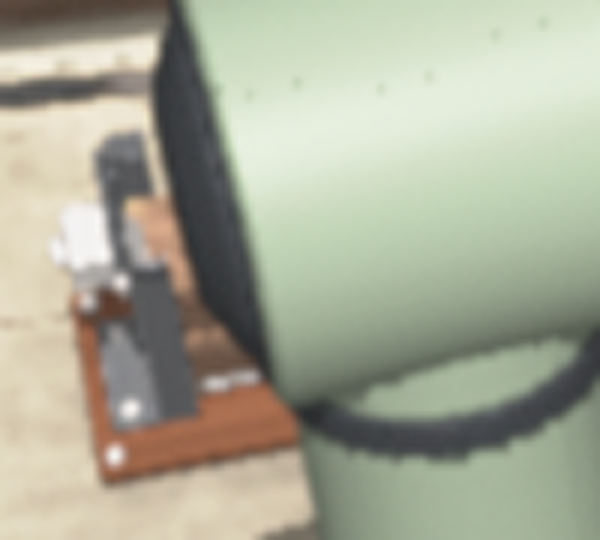

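Both blocks are stacked and level. The platform is near the base at scene crop (300,370), and a nose shows over the top block at each end: (280,97) in the wrist view and (140,240) in the top crop. The padlock and whetstone have not moved, so I'm handing in.

Run:
```python
from rig import *
print(hand_in())
```

```text
the job is handed in; nothing more can be done
None
```

I loaded both brown oak blocks into the magazine, one flat on the other. Each was pressed down by the gripped block until its top face was about 2 to 3 mm below the catches, then released. I handed the job in at about 24 s of the 70 s; the hand-in reports no verdict.

- **Stack:** The last pictures show both blocks level in the well, with the platform near the bottom. A catch nose is visible over the top block at each end.
- **Release test:** When I eased up on the second block, the upward force dropped from about 9 N to 3 N before I opened the hand. That fits the catches carrying it. I could not read the catch or platform joint values directly.
- **Clearance:** At hand-in the gripper was open, about 13 cm away from the magazine and touching nothing.
- **Other things:** The whetstone and padlock looked unmoved. The tin was not in the last pictures I looked at, but the arm did not go near it. I left the green look-alikes alone.
- **Disagreements:** The fixed cameras and the wrist camera disagreed by 2 to 3 mm on the magazine position. I used wrist-relative values, and the side forces while inserting and pressing stayed below about 2.5 N.

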